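# Switch on the lamp and hold a sample slide flush on the sloped reading stage

## Task

Switch on the lamp by turning the black bar handle on the grey isolator box a quarter turn clockwise, as far as it goes. Then take the metal sample slide by its rib and hold its flat underside, long side up the slope, centred and gently but fully flush against the sloped dark plate of the reading stage, so that all three spring pins are pressed right in; the plate's slope is different every time and has to be felt or seen. Finish while still holding the slide pressed there, with the lamp left on and everything else on the bench left where it stands.

Things in the scene. Friction and masses are not known exactly. Their poses are not given: they have to be found in the camera images.
- isolator (a joint): rotary handle of the lamp isolator, rad: 0 is off, 1.5 is on (a stop at each end). It grows as the handle turns clockwise seen from above; stiff friction of 0.12 N m holds it where it is left; no spring.
- isolator_grip (a point): on the handle's vertical turning axis, 74 mm above the table; turns with the handle. The handle is an upright black bar 60 mm long (along this y), 12 mm thick (along this x), from 58 to 88 mm above the table. Below it a round boss 44 mm wide, a dial plate up to 53 mm and a fixed grey box 96 x 96 x 50 mm.
- slide_grip (a point): point to grip: middle of the slide's rib, 26 mm above the underside. The slide is a bare aluminium plate 84 (x) x 58 (y) x 6 mm with a rib on its back 40 mm long (x), 12 mm thick (y), from 6 to 42 mm above the underside; 0.08 to 0.15 kg. It lies flat, rib up (z up); a half turn looks the same.
- slide_foot (a point): centre of the slide's flat underside, axes as slide_grip, 26 mm below it.
- stage_center (a point): centre of the sloped face, on its tilt axis, 100 mm above the table. Axes of the LEVEL base, not of the slope: z up, y along the level tilt axis, x horizontally up the slope (low side -x, towards the robot). The dark flat plate, 104 mm up the slope x 90 mm wide x 12 mm, is locked rigidly at 0.2 to 0.52 rad from level; the slope is not told: find it by touch or sight.
- stage_base (a point): centre of the underside of the stage's fixed white base, 120 (x) x 124 (y) x 20 mm; axes as stage_center. Two white cheeks, 50 mm (x) x 10 mm, stand at y = +-54 mm up to 104 mm above the table; a black lock knob of radius 14 mm, 92 mm up, reaches out to y = 78 mm.
- pin_low_left (a joint): spring pin, 8 mm thick, standing 5 mm out of the plate's face, 28 mm down the slope from its centre and 18 mm to +y; value = how far it is pressed in (m), 0 out, 0.005 level with the face. Needs 0.6 N to start and 3.6 N to press right in.
- pin_low_right (a joint): same pin 28 mm down the slope from the centre and 18 mm to -y.
- pin_top (a joint): same pin 28 mm up the slope from the centre, in the middle of the width.
- dish: bystander: glass dish, 60 mm across, 16 mm high; origin under its centre
- vial: bystander: small amber jar, 28 mm across, 45 mm high; origin under its centre
- reagent: bystander: amber bottle, 60 mm across, 115 mm high; origin under its centre
- beaker: bystander: glass beaker, 70 mm across, 85 mm high; origin under its centre
- jar: bystander: white jar, 52 mm across, 60 mm high; origin under its centre
- pipette: bystander: hand pipette lying along its x axis, 270 mm long, 26 mm wide, 24 mm high; origin on the table under it, near its middle
Not all that is in view belongs to the job. What is shaped like the part that bears slide_grip but purple or turquoise is not meant.

How it is judged:
By the outcome, as a careful person would: the job done as asked, in the order asked, and still so for the second after the job is handed in, while the arm keeps its last pose, push and grip.
It also fails if it takes over 59 s, if anything falls off the work surface, if the arm or the gripper's body presses on something with over 40 N, if the wrist force passes 120 N, or if a joint passes its speed limit or range.

## Robot

A 6-joint arm with a two-finger parallel gripper is mounted at the origin on the work surface. World frame = base frame: x ahead of the robot, y to its left, z up, the work surface at z = 0. Lengths are in m, angles in rad, forces in N, time in s.
With the tool pointing down it reaches from about 0.25 to 0.725 m from the base axis. Payload 9.7 kg.
Tool frame: the origin (TCP) lies midway between the tips of the shut fingers; the grasp point (between the pads) lies 19 mm behind it; z points along the fingers, x is the direction in which the jaws open and shut, and the axes are right-handed (so a half turn about z gives the same grasp; the last joint's range is limited). The gripper opens to 85 mm and grips with 20 to 120 N. Pads are 22 mm wide; open, the fingers measure 114 mm over their backs; the gripper's body (76 mm by 85 mm) begins 54 mm behind the grasp point. The pads swing forward as they close: fully open they stand 13 mm farther back than shut.
Start: joints at [-1.295, 0.087, 0.176, 1.66, 0, 1.571], TCP at [0.15, -0.529, 0.231] pointing down, gripper open.
Joint ranges: [-3.13, 3.13], [-0.85, 1.81], [-1.15, 1.24], [-2.2, 2.28], [-1.44, 1.52], [-3.14, 3.14]. Speed limits (rad/s): [2.22, 2.22, 2.57, 3.14, 3.14, 3.14].

## Interface

Orientations are given as a unit quaternion [w, x, y, z].
In Python, from workcell import bot gives the robot as it stands.
- The arm moves only by the tool step_arm, never from a script. Its arguments are lists of equal length, an entry for each row: "linear": the shift along the tool's x, y, z in cm, a list of three; "twist": the turn, a rotation vector about the tool's x, y, z in degrees, a list of three; "jaw": the closure, from 0 (fully open) to 1 (shut). A call has 1 to 8 rows; each row is the pose to reach, as a shift and turn from the pose commanded when the call began, along the tool's axes at that moment; what a row does not reach only later rows make up. A row lasts 1/12 s, in which the tool goes at most 41.7 mm and 7.16 degrees, less where a joint would pass 70% of its speed; a pose out of reach is approached as far as the arm can. A call with a gripper value outside its range is refused whole. The fingers move at their own pace and stop on an object; "force" is the grip in N (left out, the last holds). Time passes only in rows, so rows that repeat a pose let the fingers close. It gives the time, the measured TCP pose, the force and the opening at its end, in the units of the state.
- bot.state(): the state, without advancing time (a new reading comes with each control period).
- bot.grab_frame(name): name is "side" or "top" or "wrist"; returns a dict with "img" (384x512x3 uint8, red, green, blue), "fx", "fy", "cx", "cy" (pixels), "R" (3x3) and "t" (3): a world point X has camera coordinates R X + t; the wrist camera has in their place "hand_eye" (4x4, takes a point from camera to tool coordinates, whose origin is the TCP and whose axes are the tool frame's). Camera axes: x right, y down, z forward; pixel columns grow to the right and rows downward; lengths in m; the calibration is good to about 2 mm. A picture is of the moment at which its call begins: read the wrist's pose just before it. There is no depth.
- bot.sign_off(): hands the job in, once; it reports no verdict.
Trained networks look in a picture, given as the dict that the camera call returned (one of the last four; its "shot" number tells which), for a name from the list of things; names that differ only in an ending like _2 or _b are one class to them, and where a whole thing is asked for, a point or a joint stands for the part that bears it (a point fixed in the world has none). Each returns a list of dicts, best first, with "confidence" (0 to 1); they miss things now and then, are a little off and sometimes report something else, mostly with a low value. They report only what shows in the picture. A call takes as long as a camera call. They do not tell look-alikes from the thing itself.
- bot.search_frame(target, picture): "point" ([x, y, z] in m, in world coordinates, good to about 4 mm: the middle of the surface that is visible of it).
- bot.regions_of(target, picture): "mask" (384x512 bool, what is visible of it).
The state is a dict: "time": time; "joint_pos": joint angles; "qvel": joint speeds; "joint_efforts": joint torques, N m; "tcp_pos": TCP position; "ee_rot": TCP orientation; "ft_force": force on the tool from outside, world axes, zero at the start; "wrist_torque": the same for the moment, N m; "finger_gap": finger opening in m.
Only numpy, scipy, OpenCV 4.12 (cv2) and the standard library are available. Lean on these libraries where they do the work, as an engineer would, in place of code of your own. Each camera call takes 0.05 s, during which the arm holds its last target. There are 200 camera calls.

## Working session

There is one attempt and no reset: what is moved stays moved. The work goes in short steps, Python scripts to look and compute and a tool call to move; the robot and the scene stay as the last step left them, time stands still between calls to the robot, and variables do not carry over. Pictures are saved under pics/ and viewed, about 8 in all and at most 12, crops included, and the job is handed in when it is done.

Besides the shell and the picture viewer there is one more tool, called after "Call:" by a JSON object that holds its "fn" and its "kwargs", one argument or row to a line. step_arm: Moves the arm, as the interface text tells. Its arguments: {"type":"object","properties":{"linear":{"type":"array","items":{"type":"array","items":{"type":"number"}}},"twist":{"type":"array","items":{"type":"array","items":{"type":"number"}}},"jaw":{"type":"array","items":{"type":"number"}},"force":{"type":"number"}},"required":["linear","twist","jaw"]}

```bash
mkdir -p pics; ls
cat > h.py <<'E'
import numpy as np, cv2
from scipy.spatial.transform import Rotation as Rn
from workcell import bot
def Rq(q): return Rn.from_quat([q[1],q[2],q[3],q[0]])
def cam(f,s=None):
    K=np.array([[f["fx"],0,f["cx"]],[0,f["fy"],f["cy"]],[0,0,1]])
    if "hand_eye" in f:
        T=np.eye(4);T[:3,:3]=Rq(s["ee_rot"]).as_matrix();T[:3,3]=s["tcp_pos"]
        W=np.linalg.inv(T@np.array(f["hand_eye"]));return K,W[:3,:3],W[:3,3]
    return K,np.array(f["R"]),np.array(f["t"])
def ray(K,R,t,u,v,z):
    "world point on height z seen at pixel"
    d=R.T@np.linalg.inv(K)@np.array([u,v,1]);c=-R.T@t
    return c+d*(z-c[2])/d[2]
def proj(K,R,t,X):
    p=K@(R@np.asarray(X,float)+t);return p[:2]/p[2]
def save(n,img): cv2.imwrite("pics/"+n,cv2.cvtColor(img,cv2.COLOR_RGB2BGR))
E
cat > a.py <<'E'
from h import *
s=bot.state();print(s)
ims=[]
for n in ["top","side"]:
    f=bot.grab_frame(n);ims.append(f["img"])
    np.save(n+".npy",f,allow_pickle=True)
    for o in ["isolator_grip","slide_grip","stage_center","stage_base","pin_top","reagent","beaker","jar","vial","dish","pipette"]:
        try: print(n,o,[(np.round(d["point"],3).tolist(),round(d["confidence"],2)) for d in bot.search_frame(o,f)[:4]])
        except Exception as e: print(n,o,e)
    save(n+"0.png",cv2.resize(f["img"],(800,600),interpolation=cv2.INTER_CUBIC))
E
python3 a.py
```

```text
pics
{'time': 0.0, 'joint_pos': array([-1.29499222e+00,  8.74671674e-02,  1.75088016e-01,  1.65979907e+00,
        4.89286995e-06,  1.57076093e+00]), 'qvel': array([-0.00057897, -0.00210574,  0.00240336, -0.00162519,  0.00054526,
       -0.00191602]), 'joint_efforts': array([ 5.95557849e-04, -5.20388925e+01,  4.64803112e+01,  1.62656681e-02,
       -1.86560783e-05,  2.60212076e-06]), 'tcp_pos': array([ 0.14971118, -0.52897801,  0.23055551]), 'ee_rot': array([-4.18733881e-04,  7.97607105e-01, -6.03176947e-01, -5.49613562e-04]), 'ft_force': array([-0.08233221,  0.95623372, -0.86025504]), 'wrist_torque': array([ 0.01389848, -0.02378456,  0.00572419]), 'finger_gap': 0.08582777482824744}
top isolator_grip [([0.517, 0.262, 0.069], 0.61)]
top slide_grip [([0.505, -0.23, 0.006], 0.96), ([0.594, -0.356, 0.004], 0.78), ([0.378, -0.197, 0.006], 0.61)]
top stage_center [([0.51, -0.231, 0.003], 0.53), ([0.57, 0.45, 0.016], 0.39), ([0.559, 0.03, 0.1], 0.28)]
top stage_base [([0.562, 0.028, 0.098], 0.64)]
top pin_top []
top reagent [([0.724, 0.179, 0.079], 0.86)]
top beaker []
top jar [([0.506, -0.228, 0.006], 0.67), ([0.465, -0.432, 0.06], 0.65)]
top vial [([0.372, -0.073, 0.045], 0.64)]
top dish [([0.365, 0.084, 0.008], 0.61)]
top pipette [([0.569, 0.454, 0.019], 0.95)]
side isolator_grip [([0.512, 0.265, 0.074], 0.8)]
side slide_grip [([0.503, -0.228, 0.005], 0.76), ([0.586, -0.35, 0.01], 0.64), ([0.377, -0.189, 0.009], 0.57), ([0.715, 0.198, 0.066], 0.57)]
side stage_center [([0.55, 0.046, 0.081], 0.74)]
side stage_base [([0.554, 0.042, 0.083], 0.77)]
side pin_top []
side reagent [([0.715, 0.198, 0.059], 0.64), ([0.557, 0.044, 0.085], 0.36)]
side beaker [([0.719, -0.212, 0.057], 0.75)]
side jar [([0.464, -0.431, 0.037], 0.51)]
side vial [([0.363, -0.065, 0.039], 0.75), ([0.506, -0.229, 0.007], 0.71)]
side dish [([0.366, 0.085, 0.012], 0.61)]
side pipette [([0.55, 0.45, 0.023], 0.63)]
```

View pics/top0.png

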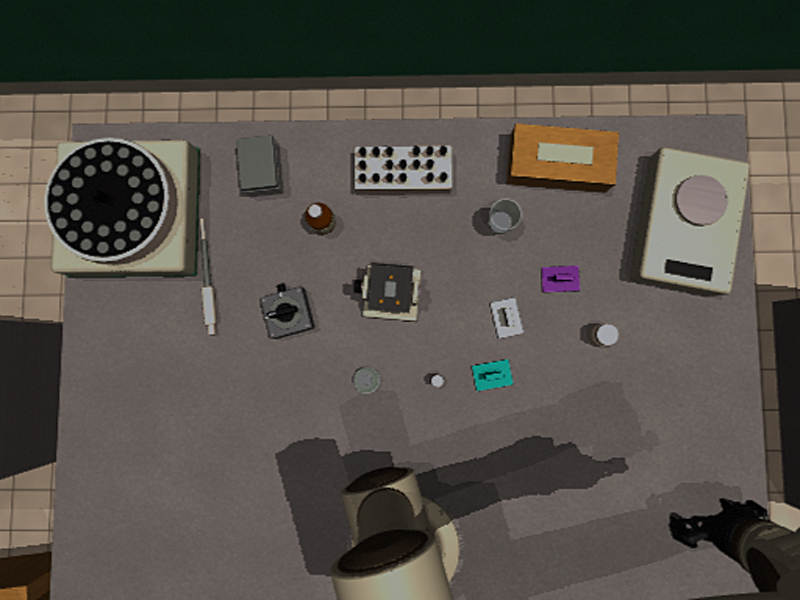

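View pics/side0.png

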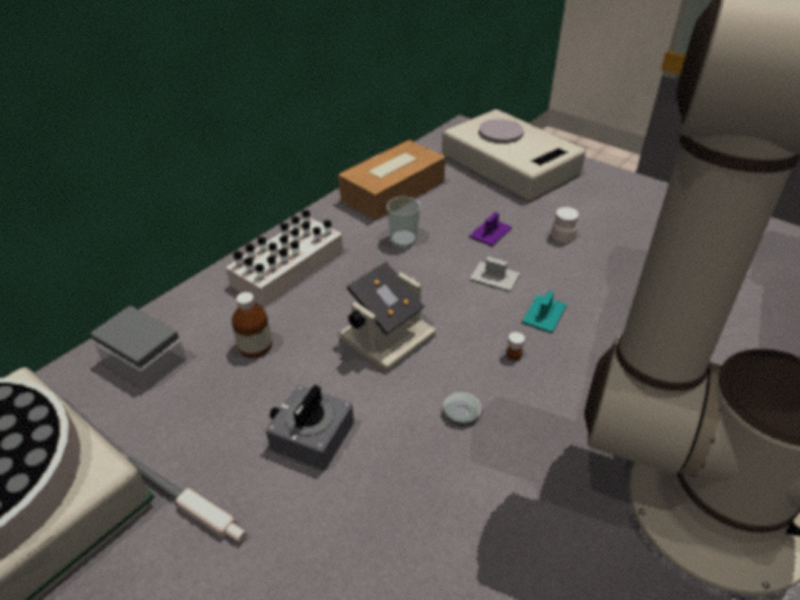

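Top view: isolator at (287,311), stage at (390,290) with its low side towards the robot, bare slide at (507,318), decoys purple (561,279) and turquoise (492,375). The side view agrees. I'll get the wrist camera offset and plan a closer look.

```bash
cat >> h.py <<'E'
def down(phi):
    "tool down, tool x along world yaw phi (deg)"
    c,s=np.cos(np.radians(phi)),np.sin(np.radians(phi))
    return Rn.from_matrix(np.array([[c,s,0],[s,-c,0],[0,0,-1]]))
def go(p,R=None,s=None):
    "shift (cm) and twist (deg) from present pose to TCP target"
    s=s or bot.state();C=Rq(s["ee_rot"])
    print("shift cm",np.round(C.inv().apply(np.asarray(p)-s["tcp_pos"])*100,2),"twist",np.round((C.inv()*(R or C)).as_rotvec()*180/np.pi,2))
E
python3 - <<'E'
from h import *
f=bot.grab_frame("wrist");print(np.round(f["hand_eye"],3),f["fx"],f["cx"],f["cy"])
go([0.42,-0.16,0.36],down(-20));go([0.42,-0.16,0.36],down(0))
E
```

```text
[[ 1.     0.    -0.     0.001]
 [-0.     0.95   0.314 -0.079]
 [ 0.    -0.314  0.95  -0.143]
 [ 0.     0.     0.     1.   ]] 273.95752826578337 256.6352721703063 191.99040944680127
shift cm [-28.17 -36.06 -12.87] twist [  0.   -0.  -54.2]
shift cm [-28.17 -36.06 -12.87] twist [  0.   -0.  -74.2]
```

Call:
{"fn": "step_arm", "kwargs": {
  "linear": [
    [-28,-36,-12.9],
    [-28,-36,-12.9],
    [-28,-36,-12.9],
    [-28,-36,-12.9],
    [-28,-36,-12.9],
    [-28,-36,-12.9],
    [-28,-36,-12.9],
    [-28,-36,-12.9]
  ],
  "twist": [
    [0,0,-54],
    [0,0,-54],
    [0,0,-54],
    [0,0,-54],
    [0,0,-54],
    [0,0,-54],
    [0,0,-54],
    [0,0,-54]
  ],
  "jaw": [0,0,0,0,0,0,0,0]
}}

```text
time: 1.92
tcp_pos: [0.3403, -0.269, 0.3228]
ee_rot: [0.0, 0.985, -0.172, 0.0]
ft_force: [0.6, -0.1, 0.5]
finger_gap: 0.0856
```

Run:
```python
from h import *
go([0.42,-0.16,0.36],down(-20))
```

```text
shift cm [  3.8  -12.96  -3.72] twist [ 0.01 -0.04  0.18]
```

Call:
{"fn": "step_arm", "kwargs": {
  "linear": [
    [4,-13,-3.5],
    [4,-13,-3.5],
    [4,-13,-3.5],
    [4,-13,-3.5],
    [4,-13,-3.5]
  ],
  "twist": [
    [0,0,0],
    [0,0,0],
    [0,0,0],
    [0,0,0],
    [0,0,0]
  ],
  "jaw": [0,0,0,0,0]
}}

```text
time: 2.33
tcp_pos: [0.424, -0.1601, 0.3577]
ee_rot: [-0.0, 0.985, -0.173, 0.001]
ft_force: [-0.3, -0.3, 0.8]
finger_gap: 0.0854
```

Run:
```python
from h import *
s=bot.state();f=bot.grab_frame("wrist");c=cam(f,s)
np.save("w1.npy",dict(f=f,s=s),allow_pickle=True)
save("w1.png",cv2.resize(f["img"],(800,600),interpolation=cv2.INTER_CUBIC))
for o in ["slide_grip"]:
  for d in bot.search_frame(o,f)[:4]: print(o,np.round(d["point"],3),round(d["confidence"],2),proj(*c,d["point"]))
  m=bot.regions_of(o,f)
  for d in m:
    q=d["mask"];print(d["confidence"],q.sum(),f["img"][q].mean(0))
    p=np.argwhere(q)[:,::-1].astype(np.float32)
    P=np.array([ray(*c,u,v,0.006)[:2] for u,v in p])
    print(cv2.minAreaRect((P*1000).astype(np.float32)))
go([0.40,0.16,0.34],down(20))
```

```text
slide_grip [ 0.596 -0.35   0.005] 0.67 [372.97466842 209.46862857]
slide_grip [ 0.507 -0.23   0.003] 0.65 [311.8795399  167.79906169]
slide_grip [ 0.379 -0.198  0.003] 0.59 [241.34897841 174.55688177]
0.63 1198 [148.36143573  77.25626043 173.72537563]
((595.4714965820312, -358.0113830566406), (58.571136474609375, 85.48042297363281), 1.2833482027053833)
0.6 1390 [214.58417266 215.55755396 215.44820144]
((508.0180358886719, -233.45660400390625), (85.35131072998047, 58.961185455322266), 11.934056282043457)
0.59 1343 [ 77.02755026 210.28816083 201.60833954]
((377.9244689941406, -198.36376953125), (60.885406494140625, 84.24324035644531), 11.077188491821289)
shift cm [-13.19 -29.54   1.68] twist [ 1.000e-02  2.000e-02 -4.017e+01]
```

View pics/w1.png

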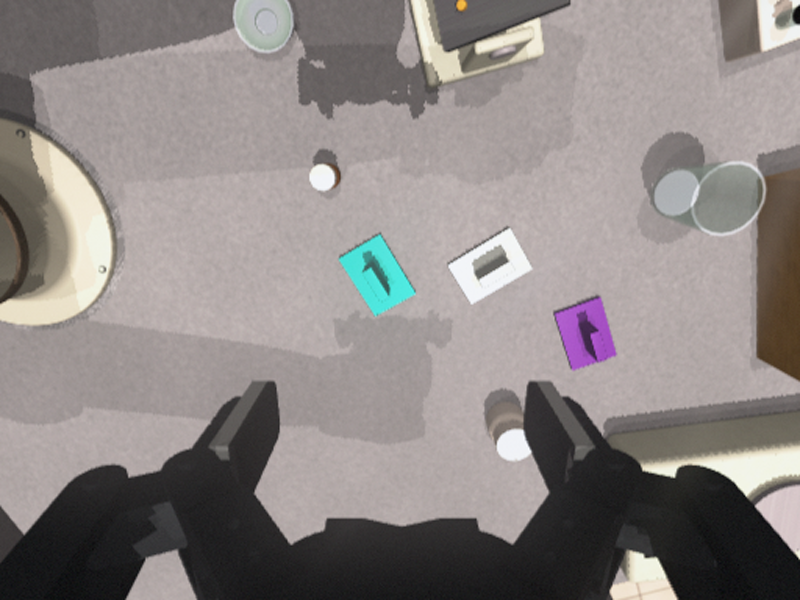

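Wrist view: white/bare slide at about (490,265) between turquoise (377,275) and purple (585,333); measured centre (0.508,-0.232), long axis yaw 12°. Now over the stage with the jaw across, looking up the slope.

Call:
{"fn": "step_arm", "kwargs": {
  "linear": [
    [-4,-20,0],
    [-4,-20,0],
    [-4,-20,0],
    [-4,-20,0],
    [-4,-20,0],
    [-4,-20,0],
    [-4,-20,0],
    [-4,-20,0]
  ],
  "twist": [
    [0,0,-110],
    [0,0,-110],
    [0,0,-110],
    [0,0,-110],
    [0,0,-110],
    [0,0,-110],
    [0,0,-110],
    [0,0,-110]
  ],
  "jaw": [0,0,0,0,0,0,0,0]
}}

```text
time: 3.15
tcp_pos: [0.4535, 0.0385, 0.3567]
ee_rot: [0.0, 0.947, 0.321, -0.0]
ft_force: [0.4, -0.1, 1.0]
finger_gap: 0.0853
```

Run:
```python
from h import *
go([0.44,0.1,0.36],down(90))
```

```text
shift cm [ 2.67 -5.7  -0.33] twist [-2.000e-02  3.000e-02 -5.255e+01]
```

Run:
```python
from h import *
go([0.43,0.14,0.34],down(90))
```

```text
shift cm [ 4.31 -9.49  1.67] twist [-2.000e-02  3.000e-02 -5.255e+01]
```

Call:
{"fn": "step_arm", "kwargs": {
  "linear": [
    [4.3,-9.5,1.7],
    [4.3,-9.5,1.7],
    [4.3,-9.5,1.7],
    [4.3,-9.5,1.7],
    [4.3,-9.5,1.7],
    [4.3,-9.5,1.7],
    [4.3,-9.5,1.7],
    [4.3,-9.5,1.7]
  ],
  "twist": [
    [0,0,-52.5],
    [0,0,-52.5],
    [0,0,-52.5],
    [0,0,-52.5],
    [0,0,-52.5],
    [0,0,-52.5],
    [0,0,-52.5],
    [0,0,-52.5]
  ],
  "jaw": [0,0,0,0,0,0,0,0]
}}

```text
time: 3.82
tcp_pos: [0.4307, 0.1392, 0.3398]
ee_rot: [0.0, 0.708, 0.706, -0.0]
ft_force: [1.0, 0.2, 0.3]
finger_gap: 0.0855
```

Run:
```python
from h import *
s=bot.state();f=bot.grab_frame("wrist");c=cam(f,s)
np.save("w2.npy",dict(f=f,s=s),allow_pickle=True)
save("w2.png",cv2.resize(f["img"],(800,600),interpolation=cv2.INTER_CUBIC))
for o in ["isolator_grip","isolator","pin_top","stage_center"]:
  for d in bot.search_frame(o,f)[:3]: print(o,np.round(d["point"],3),round(d["confidence"],2),proj(*c,d["point"])*800/512)
print(s["joint_pos"],s["tcp_pos"])
```

```text
isolator_grip [0.519 0.257 0.077] 0.78 [517.00675382 333.73064372]
isolator [0.514 0.262 0.075] 0.97 [521.50688743 328.43827376]
stage_center [0.547 0.04  0.089] 0.75 [304.63310001 363.8815078 ]
stage_center [0.715 0.184 0.069] 0.22 [439.86675371 483.41806227]
[ 3.12779276e-01 -7.44656399e-02  2.30406326e-01  1.87594312e+00
 -1.91280073e-04  3.14538370e-01] [0.43072175 0.13923584 0.33979981]
```

View pics/w2.png

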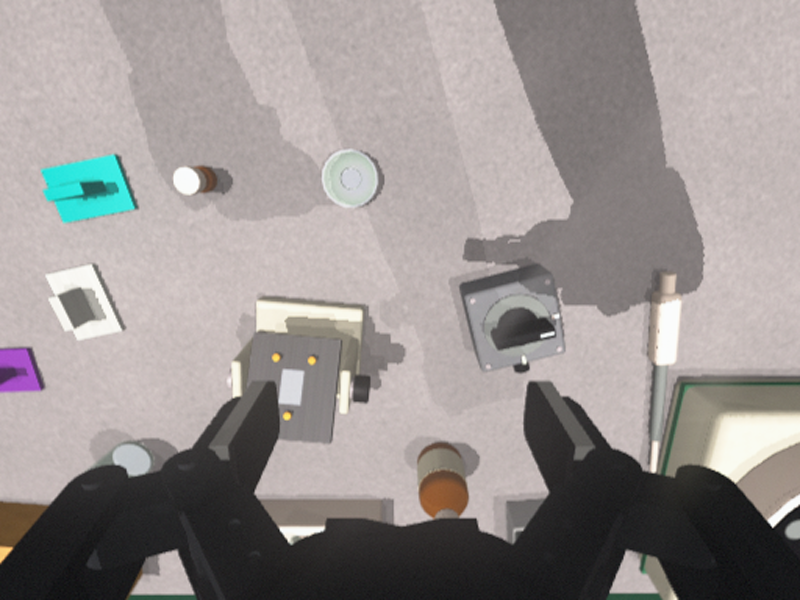

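Handle at about (523,330), bar running nearly along image horizontal (world y), white mark at its right end; stage at (295,385) with pins at (277,357), (312,360), (287,415). A zoom on both for angles.

Run:
```python
from h import *
w=np.load("w2.npy",allow_pickle=True).item();im=w["f"]["img"]
a=cv2.resize(im[160:245,285:370],(400,400),interpolation=cv2.INTER_CUBIC)
b=cv2.resize(im[180:290,140:250],(400,400),interpolation=cv2.INTER_CUBIC)
save("z2.png",np.hstack([a,b]))
```

```text
(no output)
```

View pics/z2.png

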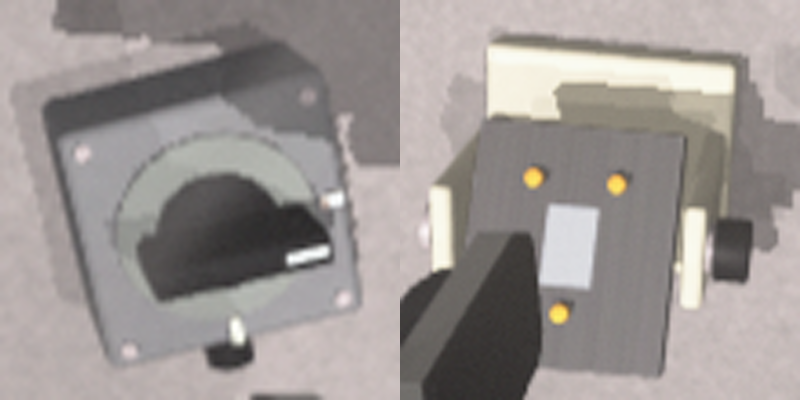

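Zoom: bar's far top edge runs (160,300)–(332,263) in the left crop, box corners clear; right crop shows three orange pins at (533,178), (616,184), (559,313) and three plate corners. Fit everything numerically.

```bash
cat > fit.py <<'E'
from h import *
from scipy.optimize import least_squares
w=np.load("w2.npy",allow_pickle=True).item();c=cam(w["f"],w["s"])
L=lambda x,y:(285+x/4.706-.5,160+y/4.706-.5)
S=lambda x,y:(140+(x-400)/3.636-.5,180+y/3.636-.5)
e=[ray(*c,*L(160,300),.088),ray(*c,*L(332,263),.088)];d=e[1]-e[0]
print("bar far edge",np.round(e,4).tolist(),"len",np.linalg.norm(d),"yaw",np.degrees(np.arctan2(d[1],d[0])))
b=np.array([ray(*c,*L(*p),.05) for p in [(62,132),(323,92),(360,310),(110,365)]]);print("box",np.round(b,3).tolist(),b.mean(0),[np.linalg.norm(b[i]-b[i-1]) for i in range(4)])
for i,j in ((0,1),(3,2)):
    q=b[j]-b[i];print(np.degrees(np.arctan2(q[1],q[0])))
def orange(im,box=None):
    h=cv2.cvtColor(im,cv2.COLOR_RGB2HSV);m=cv2.inRange(h,(13,170,150),(25,255,255))
    n,_,st,ce=cv2.connectedComponentsWithStats(m);return [(tuple(np.round(ce[i],1)),int(st[i,4])) for i in range(1,n)]
fs=[("w",c,w["f"]["img"])]
for n in("top","side"):
    f=np.load(n+".npy",allow_pickle=True).item();fs.append((n,cam(f),f["img"]))
obs=[]
def P(x,s,y,h):
    cx,cy,yaw,th=x;v=np.array([s*np.cos(th)-h*np.sin(th),y,s*np.sin(th)+h*np.cos(th)])
    C,Sn=np.cos(yaw),np.sin(yaw);return np.array([cx+C*v[0]-Sn*v[1],cy+Sn*v[0]+C*v[1],.1+v[2]])
x0=np.array([.555,.035,-.08,.35])
pins=[(-.028,.018,.0035),(-.028,-.018,.0035),(.028,0,.0035)]
for n,cc,im in fs:
    o=[(p,a) for p,a in orange(im) if np.linalg.norm(np.array(p)-proj(*cc,P(x0,0,0,0)))<40 and a>=2];print(n,o)
    for q in pins:
        pr=proj(*cc,P(x0,*q));
        if o:
            k=min(o,key=lambda z:np.linalg.norm(np.array(z[0])-pr));obs.append((n,cc,q,k[0],{"w":.7,"top":.5,"side":1}[n]))
for q,p in [((-.052,-.045,0),(490,118)),((-.052,.045,0),(685,138)),((.052,.045,0),(662,375))]: obs.append(("w",c,q,S(*p),1.))
def run(ob):
    r=least_squares(lambda x:np.concatenate([(proj(*o[1],P(x,*o[2]))-o[3])/o[4] for o in ob]),x0,loss="soft_l1")
    print(np.round(r.x,4),"deg",np.degrees(r.x[2:]),"rms",np.sqrt((r.fun**2).mean()));print(np.round(r.fun,1).tolist());return r.x
run([o for o in obs if o[0]=="w"]);run(obs)
E
python3 fit.py
```

```text
bar far edge [[0.5312, 0.2357, 0.088], [0.5178, 0.2919, 0.088]] len 0.0577420926199449 yaw 103.38445842004938
box [[0.484, 0.206, 0.05], [0.47, 0.296, 0.05], [0.553, 0.319, 0.05], [0.575, 0.228, 0.05]] [0.5204107  0.26244907 0.05      ] [np.float64(0.09389987469751836), np.float64(0.09139586823047131), np.float64(0.08632657976582618), np.float64(0.0935591234788192)]
99.11191318631413
103.87949627713179
w []
top [((np.float64(249.5), np.float64(177.0)), 2), ((np.float64(243.3), np.float64(192.3)), 3), ((np.float64(254.0), np.float64(193.5)), 2)]
side []
[ 0.5649  0.0277 -0.0833  0.6946] deg [-4.77291999 39.79631003] rms 0.6214604879899714
[-0.2, 0.5, 1.0, -0.8, -0.5, 0.2]
[ 0.5662  0.0276 -0.0941  0.4915] deg [-5.39143327 28.16322715] rms 0.706898243506584
[-0.2, -0.2, -0.3, -0.7, 0.1, 0.3, -1.7, -0.3, 0.7, -1.0, -0.1, 0.8]
```

```bash
python3 - <<'E'
from h import *
go([0.519,0.2625,0.16],down(193.4))
w=np.load("w2.npy",allow_pickle=True).item();im=w["f"]["img"]
h=cv2.cvtColor(im,cv2.COLOR_RGB2HSV)
print(im[229,176],h[229,176], [int(x) for x in h[225:233,172:181,0].min(0)])
f=np.load("side.npy",allow_pickle=True).item()
h2=cv2.cvtColor(f["img"],cv2.COLOR_RGB2HSV); print(h2[178:186,238:246].reshape(-1,3)[h2[178:186,238:246,1].reshape(-1).argsort()[-5:]])
E
sed -i 's/(13,170,150),(25,255,255)/(8,110,110),(26,255,255)/' fit.py; python3 fit.py | tail -7
```

```text
shift cm [12.35  8.7  17.99] twist [-1.0000e-02  0.0000e+00 -1.0398e+02]
[250 226 104] [ 25 149 250] [0, 0, 0, 0, 4, 6, 10, 4, 0]
[[ 16 133 134]
 [ 18 141 150]
 [ 17 146 119]
 [ 18 148 134]
 [ 18 153 162]]
w [((np.float64(176.5), np.float64(228.4)), 23), ((np.float64(199.1), np.float64(230.1)), 22), ((np.float64(183.4), np.float64(265.7)), 23)]
top [((np.float64(249.7), np.float64(176.7)), 3), ((np.float64(243.5), np.float64(192.5)), 4), ((np.float64(254.2), np.float64(193.4)), 5)]
side [((np.float64(240.9), np.float64(180.1)), 8), ((np.float64(259.1), np.float64(192.7)), 9), ((np.float64(249.7), np.float64(199.1)), 9)]
[ 0.5667  0.027  -0.0845  0.5488] deg [-4.84160911 31.44643504] rms 0.6864692922199067
[0.5, -0.1, 0.3, -0.1, -0.0, -0.2, -1.8, 0.5, 0.3, -0.8, -0.4, 1.1]
[ 0.5667  0.027  -0.0946  0.4505] deg [-5.42063308 25.81102577] rms 0.6430024422310471
[0.3, 0.3, -0.1, -0.0, 0.3, -0.1, -0.4, -0.7, -0.4, -0.6, 0.0, 0.3, 0.5, 0.3, 0.8, 0.0, 0.3, 0.2, -2.4, -0.1, 0.3, -0.8, -0.3, 0.8]
```

Call:
{"fn": "step_arm", "kwargs": {
  "linear": [
    [12.3,8.8,10],
    [12.3,8.8,10],
    [12.3,8.8,10],
    [12.3,8.8,10],
    [12.3,8.8,10],
    [12.3,8.8,10],
    [12.3,8.8,10],
    [12.3,8.8,10]
  ],
  "twist": [
    [0,0,-103.4],
    [0,0,-103.4],
    [0,0,-103.4],
    [0,0,-103.4],
    [0,0,-103.4],
    [0,0,-103.4],
    [0,0,-103.4],
    [0,0,-103.4]
  ],
  "jaw": [0,0,0,0,0,0,0,0]
}}

```text
time: 4.73
tcp_pos: [0.5196, 0.2629, 0.2391]
ee_rot: [-0.001, 0.283, 0.959, -0.001]
ft_force: [-1.1, -0.1, -0.2]
finger_gap: 0.0853
```

Run:
```python
from h import *
go([0.519,0.2625,0.14],down(193.4))
```

```text
shift cm [ 0.02 -0.06  9.91] twist [ -0.06  -0.07 -46.24]
```

Call:
{"fn": "step_arm", "kwargs": {
  "linear": [
    [0,0,3],
    [0,0,6],
    [0,0,10],
    [0,0,10],
    [0,0,10],
    [0,0,10],
    [0,0,10],
    [0,0,10]
  ],
  "twist": [
    [0,0,-46.2],
    [0,0,-46.2],
    [0,0,-46.2],
    [0,0,-46.2],
    [0,0,-46.2],
    [0,0,-46.2],
    [0,0,-46.2],
    [0,0,-46.2]
  ],
  "jaw": [0,0,0,0,0,0,0,0]
}}

```text
time: 5.4
tcp_pos: [0.5196, 0.2626, 0.1398]
ee_rot: [-0.0, -0.114, 0.993, -0.0]
ft_force: [-0.1, -0.0, -0.4]
finger_gap: 0.0857
```

Run:
```python
from h import *
go([0.519,0.2625,0.064],down(193.4))
s=bot.state();f=bot.grab_frame("wrist");c=cam(f,s)
im=f["img"].copy()
for X in ([.519,.2625,.088],[.519-.03*.232,.2625+.03*.973,.088],[.519+.03*.232,.2625-.03*.973,.088]):
    u=proj(*c,X);cv2.circle(im,tuple(int(round(a)) for a in u),2,(255,0,0),-1)
save("w3.png",im)
```

```text
shift cm [0.06 0.   7.58] twist [-0.01 -0.02 -0.26]
```

View pics/w3.png

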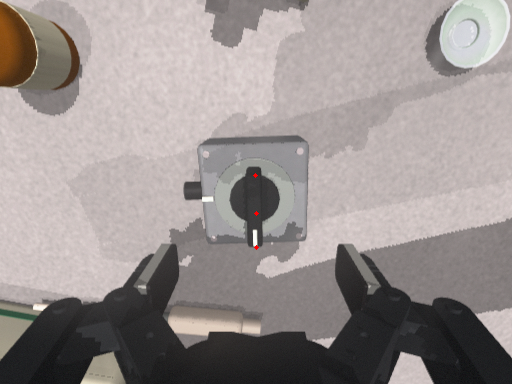

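Markers lie on the bar, about 5 px (3 mm) long towards the image bottom, so shift tool y by −0.25 cm and descend, then close.

Call:
{"fn": "step_arm", "kwargs": {
  "linear": [
    [0,-0.25,4],
    [0,-0.25,7.5],
    [0,-0.25,7.5],
    [0,-0.25,7.5],
    [0,-0.25,7.5],
    [0,-0.25,7.5],
    [0,-0.25,7.5],
    [0,-0.25,7.5]
  ],
  "twist": [
    [0,0,0],
    [0,0,0],
    [0,0,0],
    [0,0,0],
    [0,0,0],
    [0,0,0],
    [0,0,0],
    [0,0,0]
  ],
  "jaw": [0,0,0,0.7,1,1,1,1],
  "force": 40
}}

```text
time: 6.12
tcp_pos: [0.5209, 0.261, 0.0668]
ee_rot: [0.001, -0.114, 0.993, 0.0]
ft_force: [-0.4, -0.1, -0.5]
finger_gap: 0.0252
```

Call:
{"fn": "step_arm", "kwargs": {
  "linear": [
    [0,0,0],
    [0,0,0],
    [0,0,0],
    [0,0,0]
  ],
  "twist": [
    [0,0,0],
    [0,0,0],
    [0,0,0],
    [0,0,0]
  ],
  "jaw": [1,1,1,1]
}}

```text
time: 6.45
tcp_pos: [0.5219, 0.2611, 0.0664]
ee_rot: [0.002, -0.114, 0.993, 0.0]
ft_force: [7.1, -0.1, 1.3]
finger_gap: 0.0113
```

Call:
{"fn": "step_arm", "kwargs": {
  "linear": [
    [-0.15,0,0],
    [-0.15,0,0],
    [-0.15,0,0],
    [-0.15,0,0],
    [-0.15,0,0],
    [-0.15,0,0],
    [-0.15,0,0],
    [-0.15,0,0]
  ],
  "twist": [
    [0,0,6],
    [0,0,13],
    [0,0,20],
    [0,0,27],
    [0,0,34],
    [0,0,41],
    [0,0,48],
    [0,0,50]
  ],
  "jaw": [1,1,1,1,1,1,1,1]
}}

```text
time: 7.12
tcp_pos: [0.5202, 0.2615, 0.0664]
ee_rot: [-0.001, 0.32, 0.948, 0.0]
ft_force: [-12.0, 0.8, 11.3]
finger_gap: 0.0111
```

Run:
```python
from h import *
s=bot.state();print(s["ft_force"],s["wrist_torque"]);go(s["tcp_pos"],down(193.4-85.9))
```

```text
[-12.03513915   0.77329928  11.32211424] [0.2208509  2.38320439 0.16030482]
shift cm [0. 0. 0.] twist [-0.05 -0.14 35.23]
```

Call:
{"fn": "step_arm", "kwargs": {
  "linear": [
    [0.08,-0.06,0],
    [0.08,-0.06,0],
    [0.08,-0.06,0],
    [0.08,-0.06,0],
    [0.08,-0.06,0],
    [0.08,-0.06,0],
    [0.08,-0.06,0]
  ],
  "twist": [
    [0,0,7],
    [0,0,14],
    [0,0,21],
    [0,0,28],
    [0,0,33],
    [0,0,36],
    [0,0,37]
  ],
  "jaw": [1,1,1,1,1,1,1]
}}

```text
time: 7.7
tcp_pos: [0.5194, 0.2626, 0.0664]
ee_rot: [-0.002, 0.601, 0.799, 0.001]
ft_force: [-9.9, 5.6, 9.6]
finger_gap: 0.0112
```

Run:
```python
from h import *
s=bot.state();print(s["ft_force"],s["wrist_torque"],s["joint_pos"]);go(s["tcp_pos"],down(193.4-85.9))
```

```text
[-9.8787072   5.62714263  9.59167085] [1.16371112 1.94727023 1.27326782] [ 0.46632279  0.16225526 -0.05940765  1.34898475  0.00352761  0.18559629]
shift cm [0. 0. 0.] twist [-0.03 -0.2  -1.42]
```

Call:
{"fn": "step_arm", "kwargs": {
  "linear": [
    [0,0,0],
    [0,0,0],
    [0,0,0]
  ],
  "twist": [
    [0,0,2],
    [0,0,2],
    [0,0,2]
  ],
  "jaw": [1,1,1]
}}

```text
time: 7.95
tcp_pos: [0.5194, 0.2626, 0.0665]
ee_rot: [-0.001, 0.613, 0.79, 0.001]
ft_force: [-9.7, 4.5, 8.9]
finger_gap: 0.0113
```

Run:
```python
from h import *
s=bot.state();print(s["ft_force"],s["wrist_torque"],s["joint_pos"]);go(s["tcp_pos"],down(193.4-85.9))
```

```text
[-9.70032754  4.45718725  8.93288358] [1.09831211 1.9152261  1.8703498 ] [ 0.46645473  0.16219095 -0.05933555  1.34899361  0.00333094  0.21660868]
shift cm [0. 0. 0.] twist [-0.02 -0.19 -3.18]
```

Torque rises against the stop. Release and lift.

Call:
{"fn": "step_arm", "kwargs": {
  "linear": [
    [0,0,0],
    [0,0,0],
    [0,0,0],
    [0,0,0],
    [0,0,-3],
    [0,0,-7],
    [0,0,-11],
    [0,0,-14]
  ],
  "twist": [
    [0,0,-1],
    [0,0,-1],
    [0,0,-1],
    [0,0,-1],
    [0,0,-1],
    [0,0,-1],
    [0,0,-1],
    [0,0,-1]
  ],
  "jaw": [0,0,0,0,0,0,0,0]
}}

```text
time: 8.62
tcp_pos: [0.5208, 0.2607, 0.2083]
ee_rot: [0.001, 0.608, 0.794, 0.001]
ft_force: [0.1, 0.7, 0.5]
finger_gap: 0.0854
```

Run:
```python
from h import *
s=bot.state();f=bot.grab_frame("wrist");save("w4.png",f["img"])
go([0.508,-0.232,0.22],down(102))
```

```text
shift cm [-47.28 -14.16  -0.81] twist [ 0.51 -0.11  3.05]
```

View pics/w4.png

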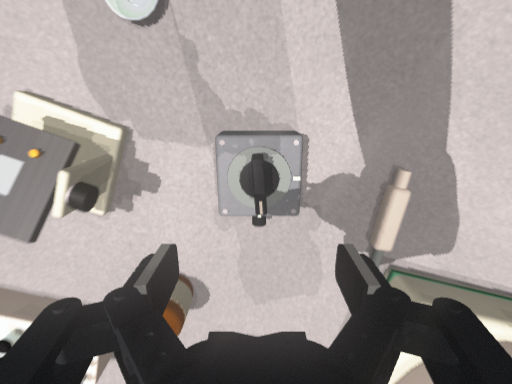

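Handle bar now stands a quarter turn round, at the tick mark by the lamp nub (258,220). On to the slide.

Call:
{"fn": "step_arm", "kwargs": {
  "linear": [
    [-47,-17,-1],
    [-47,-17,-1],
    [-47,-17,-1],
    [-47,-17,-1],
    [-47,-17,-1],
    [-47,-17,-1],
    [-47,-17,-1],
    [-47,-17,-1]
  ],
  "twist": [
    [0,0,3],
    [0,0,3],
    [0,0,3],
    [0,0,3],
    [0,0,3],
    [0,0,3],
    [0,0,3],
    [0,0,3]
  ],
  "jaw": [0,0,0,0,0,0,0,0]
}}

```text
time: 9.33
tcp_pos: [0.4921, -0.0733, 0.2118]
ee_rot: [0.0, 0.629, 0.777, 0.0]
ft_force: [1.0, 0.0, -0.3]
finger_gap: 0.0855
```

Run:
```python
from h import *
go([0.48,-0.232,0.22],down(102))
```

```text
shift cm [-15.27  -4.5   -0.82] twist [0.02 0.02 0.06]
```

Call:
{"fn": "step_arm", "kwargs": {
  "linear": [
    [-15.3,-4.5,2],
    [-15.3,-4.5,2],
    [-15.3,-4.5,2],
    [-15.3,-4.5,2],
    [-15.3,-4.5,2],
    [-15.3,-4.5,2]
  ],
  "twist": [
    [0,0,0],
    [0,0,0],
    [0,0,0],
    [0,0,0],
    [0,0,0],
    [0,0,0]
  ],
  "jaw": [0,0,0,0,0,0]
}}

```text
time: 9.83
tcp_pos: [0.4801, -0.232, 0.1909]
ee_rot: [-0.001, 0.63, 0.776, -0.0]
ft_force: [0.1, 0.3, -0.4]
finger_gap: 0.0854
```

Run:
```python
from h import *
s=bot.state();f=bot.grab_frame("wrist");c=cam(f,s)
P0=np.array([.508,-.232])
for d in bot.regions_of("slide_grip",f):
    q=d["mask"].astype(np.uint8);k=max(cv2.findContours(q,cv2.RETR_EXTERNAL,cv2.CHAIN_APPROX_NONE)[0],key=len)[:,0]
    P=np.array([ray(*c,u,v,.006)[:2] for u,v in k],np.float32)*1000
    print(round(d["confidence"],2),cv2.minAreaRect(P),f["img"][d["mask"]].mean(0))
a=np.radians(12);X=np.array([np.cos(a),np.sin(a)]);Y=np.array([-X[1],X[0]])
im=f["img"].copy()
for x,y,z in [(42,29,6),(42,-29,6),(-42,29,6),(-42,-29,6),(20,6,42),(20,-6,42),(-20,6,42),(-20,-6,42)]:
    u=proj(*c,[*(P0+X*x/1e3+Y*y/1e3),z/1e3]);cv2.circle(im,tuple(int(round(t)) for t in u),1,(255,0,0),-1)
save("w5.png",cv2.resize(im[60:330,100:420],(800,600)))
go([*P0,.012],down(102),s)
```

```text
0.81 ((595.4578247070312, -360.1355285644531), (62.4150276184082, 85.96154022216797), 1.6878646612167358) [141.579459    79.76838546 164.51732883]
0.71 ((377.82208251953125, -200.41024780273438), (57.91769027709961, 84.2846908569336), 10.426277160644531) [ 56.05241244 218.13568455 208.6767083 ]
0.65 ((507.0827941894531, -235.60928344726562), (83.4659652709961, 58.33172607421875), 11.85993480682373) [226.85380711 225.41996616 219.3072758 ]
shift cm [-0.59  2.75 17.89] twist [-0.06 -0.04 -0.14]
```

View pics/w5.png

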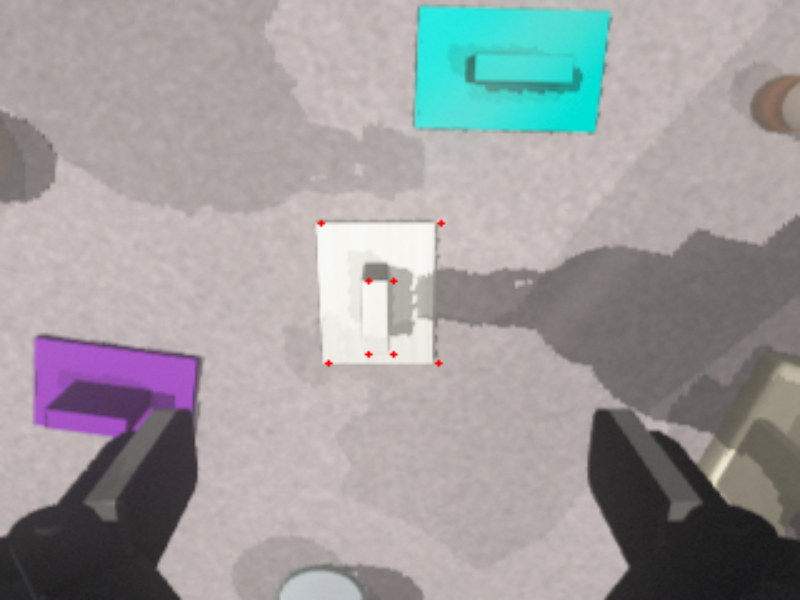

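Model corners sit ~5 px right of the slide's edges, agreeing with the mask centre (0.507,-0.2355). Descend with that correction and grip.

Call:
{"fn": "step_arm", "kwargs": {
  "linear": [
    [-0.9,2.6,4],
    [-0.9,2.6,8],
    [-0.9,2.6,12],
    [-0.9,2.6,15.5],
    [-0.9,2.6,17.5],
    [-0.9,2.6,17.9],
    [-0.9,2.6,17.9],
    [-0.9,2.6,17.9]
  ],
  "twist": [
    [0,0,0],
    [0,0,0],
    [0,0,0],
    [0,0,0],
    [0,0,0],
    [0,0,0],
    [0,0,0],
    [0,0,0]
  ],
  "jaw": [0,0,0,0,0,0,0.5,0.7],
  "force": 40
}}

```text
time: 10.6
tcp_pos: [0.5092, -0.2332, 0.0146]
ee_rot: [0.001, 0.628, 0.778, 0.0]
ft_force: [0.2, -0.1, 0.8]
finger_gap: 0.0638
```

Call:
{"fn": "step_arm", "kwargs": {
  "linear": [
    [0,0,0],
    [0,0,0],
    [0,0,0],
    [0,0,0],
    [0,0,0],
    [0,0,0],
    [0,0,0]
  ],
  "twist": [
    [0,0,0],
    [0,0,0],
    [0,0,0],
    [0,0,0],
    [0,0,0],
    [0,0,0],
    [0,0,0]
  ],
  "jaw": [0.8,1,1,1,1,1,1]
}}

```text
time: 11.18
tcp_pos: [0.5087, -0.2339, 0.0137]
ee_rot: [0.001, 0.629, 0.778, 0.0]
ft_force: [-0.4, -0.1, 6.7]
finger_gap: 0.0115
```

Run:
```python
from h import *
s=bot.state();print(s["ft_force"],s["wrist_torque"],s["finger_gap"],s["tcp_pos"],s["joint_pos"]);go(s["tcp_pos"],down(102))
```

```text
[-0.37083232 -0.08313561  6.72815965] [ 0.13761522  0.10694583 -0.00509475] 0.01148114991259199 [ 0.5086546  -0.23385384  0.01371952] [-4.31010763e-01  1.34762084e-01 -1.93866557e-01  1.24052224e+00
  1.54318985e-04 -6.41917199e-01]
shift cm [0. 0. 0.] twist [0.08 0.05 0.08]
```

Gripped (gap 11.5 mm, TCP 13.7 mm above the slide's underside). To find the slope I'll look at the stage obliquely from its -y side on the way; check the geometry of that view.

```bash
cat >> h.py <<'E'
def PS(x,s,y,h):
    "point of stage: s up slope, y, h above face; x=cx,cy,yaw,theta"
    cx,cy,yaw,th=x;v=np.array([s*np.cos(th)-h*np.sin(th),y,s*np.sin(th)+h*np.cos(th)])
    C,Sn=np.cos(yaw),np.sin(yaw);return np.array([cx+C*v[0]-Sn*v[1],cy+Sn*v[0]+C*v[1],.1+v[2]])
def Rstage(yaw,th):
    "tool: y up slope, z into the plate"
    u=np.array([np.cos(th)*np.cos(yaw),np.cos(th)*np.sin(yaw),np.sin(th)]);n=np.array([-np.sin(th)*np.cos(yaw),-np.sin(th)*np.sin(yaw),np.cos(th)])
    return Rn.from_matrix(np.c_[np.cross(u,-n),u,-n])
E
python3 - <<'E'
from h import *
w=np.load("w1.npy",allow_pickle=True).item();f=w["f"]
x=(.5667,.027,-.0945,.46)
for p,a in [((.60,-.10,.25),40),((.62,-.12,.24),45),((.62,-.08,.22),40),((.63,-.14,.2),50)]:
    R=Rn.from_rotvec([np.radians(a),0,0])*down(90)
    q=R.as_quat();s=dict(ee_rot=[q[3],*q[:3]],tcp_pos=np.array(p));c=cam(f,s)
    print(p,a,R.as_matrix()[:,2].round(2),[np.round(proj(*c,PS(x,*k))).tolist() for k in [(-.052,-.045,0),(-.052,.045,0),(.052,-.045,0),(.052,.045,0)]],
      "slide",[np.round(proj(*c,np.array(p)+R.apply([i,j,.012]))).tolist() for i in(-.029,.029) for j in(-.042,)])
    go(p,R)
E
```

```text
(0.6, -0.1, 0.25) 40 [ 0.    0.64 -0.77] [[218.0, 97.0], [275.0, 104.0], [238.0, 185.0], [293.0, 179.0]] slide [[208.0, 169.0], [308.0, 169.0]]
shift cm [ 11.16  11.77 -23.62] twist [-4.14 39.89 11.62]
(0.62, -0.12, 0.24) 45 [ 0.    0.71 -0.71] [[222.0, 78.0], [275.0, 89.0], [245.0, 167.0], [295.0, 162.0]] slide [[208.0, 169.0], [308.0, 169.0]]
shift cm [  8.78  13.3  -22.62] twist [-4.66 44.87 11.49]
(0.62, -0.08, 0.22) 40 [ 0.    0.64 -0.77] [[216.0, 75.0], [280.0, 87.0], [239.0, 176.0], [301.0, 170.0]] slide [[208.0, 169.0], [308.0, 169.0]]
shift cm [ 12.7   14.14 -20.62] twist [-4.14 39.89 11.62]
(0.63, -0.14, 0.2) 50 [ 0.    0.77 -0.64] [[245.0, 67.0], [291.0, 81.0], [274.0, 160.0], [315.0, 156.0]] slide [[208.0, 169.0], [308.0, 169.0]]
shift cm [  6.62  13.86 -18.61] twist [-5.19 49.85 11.34]
```

Call:
{"fn": "step_arm", "kwargs": {
  "linear": [
    [0,0,-2],
    [0,0,-6],
    [0,0,-10],
    [0,0,-14],
    [0,0,-18],
    [0,0,-21],
    [0,0,-21]
  ],
  "twist": [
    [0,0,0],
    [0,0,0],
    [0,0,0],
    [0,0,0],
    [0,0,0],
    [0,0,0],
    [0,0,0]
  ],
  "jaw": [1,1,1,1,1,1,1],
  "force": 60
}}

```text
time: 11.77
tcp_pos: [0.5096, -0.2343, 0.2297]
ee_rot: [0.004, 0.629, 0.778, 0.001]
ft_force: [1.3, -0.9, -0.7]
finger_gap: 0.011
```

Call:
{"fn": "step_arm", "kwargs": {
  "linear": [
    [8.8,13.3,-1],
    [8.8,13.3,-1],
    [8.8,13.3,-1],
    [8.8,13.3,-1],
    [8.8,13.3,-1],
    [8.8,13.3,-1],
    [8.8,13.3,-1],
    [8.8,13.3,-1]
  ],
  "twist": [
    [-4.7,44.9,11.5],
    [-4.7,44.9,11.5],
    [-4.7,44.9,11.5],
    [-4.7,44.9,11.5],
    [-4.7,44.9,11.5],
    [-4.7,44.9,11.5],
    [-4.7,44.9,11.5],
    [-4.7,44.9,11.5]
  ],
  "jaw": [1,1,1,1,1,1,1,1]
}}

```text
time: 12.43
tcp_pos: [0.6194, -0.1215, 0.2282]
ee_rot: [-0.275, 0.655, 0.65, 0.271]
ft_force: [-1.2, -0.5, -2.1]
finger_gap: 0.0109
```

Run:
```python
from h import *
s=bot.state();print(s["qvel"].round(3));f=bot.grab_frame("wrist")
np.save("w6.npy",dict(f=f,s=s),allow_pickle=True)
save("w6.png",cv2.resize(f["img"][50:200,156:356],(800,600),interpolation=cv2.INTER_CUBIC))
```

```text
[ 0.038 -0.071 -0.002 -0.056 -0.089  0.057]
```

View pics/w6.png

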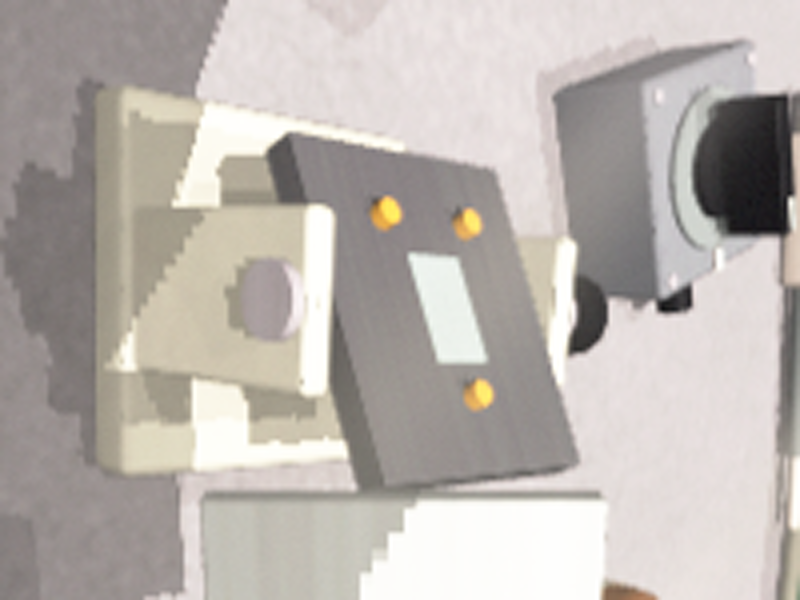

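Oblique view: plate face corners at crop (291,132), (494,170), (383,488), (579,464); pins at (386,213), (468,222), (479,394); the held slide's near edge at row 492, spanning 203–604. Fit the slope from this.

```bash
cat > fit2.py <<'E'
from h import *
from scipy.optimize import least_squares
def orange(im):
    m=cv2.inRange(cv2.cvtColor(im,cv2.COLOR_RGB2HSV),(8,110,110),(26,255,255))
    n,_,st,ce=cv2.connectedComponentsWithStats(m);return [ce[i] for i in range(1,n) if st[i,4]>=3]
D={k:np.load(k+".npy",allow_pickle=True).item() for k in("w2","w6","top","side")}
cams={k:(cam(v["f"],v["s"]) if "f" in v else cam(v)) for k,v in D.items()}
ims={k:(v["f"]["img"] if "f" in v else v["img"]) for k,v in D.items()}
x0=np.array([.567,.027,-.09,.45])
pins=[(-.028,.018,.003),(-.028,-.018,.003),(.028,0,.003)]
obs=[]
for k in D:
    o=orange(ims[k]);sg={"w2":.7,"w6":.7,"top":.5,"side":.7}[k]
    for q in pins:
        pr=proj(*cams[k],PS(x0,*q));b=min(o,key=lambda z:np.linalg.norm(z-pr))
        if np.linalg.norm(b-pr)<14: obs.append((k,q,b,sg))
C=lambda x,y:np.array([156+x/4-.5,50+y/4-.5])
for q,p in zip([(-.052,-.045,0),(-.052,.045,0),(.052,-.045,0),(.052,.045,0)],[(291,132),(494,170),(383,488),(579,464)]): obs.append(("w6",q,C(*p),.7))
S=lambda x,y:np.array([140+(x-400)/3.636-.5,180+y/3.636-.5])
for q,p in [((-.052,-.045,0),(490,118)),((-.052,.045,0),(685,138)),((.052,.045,0),(662,375))]: obs.append(("w2",q,S(*p),.7))
def run(ks,off=True):
    ob=[o for o in obs if o[0] in ks];names=sorted(ks)
    def res(x):
        r=[]
        for k,q,b,sg in ob:
            d=x[4+3*names.index(k):][:3]
            r.append((proj(*cams[k],PS(x[:4],*q)+d)-b)/sg)
        return np.concatenate(r+[x[4:]/.002])
    r=least_squares(res,np.r_[x0,np.zeros(3*len(names))],loss="soft_l1")
    J=r.jac;sd=np.sqrt(np.diag(np.linalg.inv(J.T@J)))[:4]
    print(ks,np.round(r.x[:4],4),"deg",np.degrees(r.x[2:4]).round(2),"sd deg",np.degrees(sd[2:]).round(2),"off mm",(r.x[4:]*1e3).round(1),"cost",round(r.cost,1),len(ob))
    return r.x
if __name__=="__main__":
    for ks in (["w6"],["w2"],["w6","w2"],["w6","w2","top","side"]): run(ks)
E
python3 fit2.py
```

```text
['w6'] [ 0.5667  0.0279 -0.0931  0.4519] deg [-5.33 25.89] sd deg [0.55 0.73] off mm [-0.  -0.  -1.1] cost 1.5 7
['w2'] [ 0.5671  0.0269 -0.0859  0.544 ] deg [-4.92 31.17] sd deg [0.98 5.71] off mm [ 0.   0.  -0.9] cost 3.6 6
['w6', 'w2'] [ 0.5669  0.0273 -0.0942  0.4536] deg [-5.4  25.99] sd deg [0.42 0.66] off mm [ 0.2 -0.3 -0.9 -0.2  0.3 -0.9] cost 5.4 13
['w6', 'w2', 'top', 'side'] [ 0.567   0.0272 -0.0937  0.4526] deg [-5.37 25.93] sd deg [0.41 0.64] off mm [ 0.8  0.2  0.4 -0.8 -0.4 -0.   0.2 -0.2 -0.9 -0.3  0.4 -0.9] cost 6.2 19
```

All cameras agree within 1 mm: stage centre (0.567, 0.027), yaw −5.4°, slope 25.9° (sd 0.6°). Now to a hover above the plate.

```bash
cat >> h.py <<'E'
ST=(.567,.0273,-.0937,.4525)
def tcp_for(h,dy=.001,dz=.0137,st=ST):
    "TCP so that the slide's foot is h above the face centre"
    R=Rstage(*st[2:]);return np.array([*st[:2],.1])-R.apply([0,dy,dz+h]),R
E
python3 - <<'E'
from h import *
for h in (.1,.025): go(*tcp_for(h))
E
```

```text
shift cm [  8.78 -10.3   12.83] twist [-26.92 -45.44  -5.42]
shift cm [ 3.8  -7.   17.36] twist [-26.92 -45.44  -5.42]
```

Call:
{"fn": "step_arm", "kwargs": {
  "linear": [
    [8.8,-10.3,12.8],
    [8.8,-10.3,12.8],
    [8.8,-10.3,12.8],
    [8.8,-10.3,12.8],
    [8.8,-10.3,12.8],
    [8.8,-10.3,12.8],
    [8.8,-10.3,12.8],
    [8.8,-10.3,12.8]
  ],
  "twist": [
    [-26.9,-45.4,-5.4],
    [-26.9,-45.4,-5.4],
    [-26.9,-45.4,-5.4],
    [-26.9,-45.4,-5.4],
    [-26.9,-45.4,-5.4],
    [-26.9,-45.4,-5.4],
    [-26.9,-45.4,-5.4],
    [-26.9,-45.4,-5.4]
  ],
  "jaw": [1,1,1,1,1,1,1,1]
}}

```text
time: 13.15
tcp_pos: [0.5148, 0.035, 0.2064]
ee_rot: [0.07, 0.717, 0.669, 0.182]
ft_force: [0.9, 0.8, -1.8]
finger_gap: 0.0111
```

Run:
```python
from h import *
s=bot.state();print(s["ft_force"],s["wrist_torque"],s["joint_pos"].round(2))
for h in (.1,.02): go(*tcp_for(h))
```

```text
[ 0.93841989  0.84542448 -1.84882807] [-0.13108853  0.43819809 -0.0080901 ] [-0.01 -0.38 -0.34  1.24  0.15  0.08]
shift cm [-0.36  0.04  0.45] twist [ -5.81 -10.08  -0.9 ]
shift cm [-1.75  0.85  8.28] twist [ -5.81 -10.08  -0.9 ]
```

Call:
{"fn": "step_arm", "kwargs": {
  "linear": [
    [-0.36,0.04,0.45],
    [-0.36,0.04,0.45],
    [-1,0.45,4],
    [-1.4,0.65,6.5],
    [-1.75,0.85,8.3],
    [-1.75,0.85,8.3],
    [-1.75,0.85,8.3],
    [-1.75,0.85,8.3]
  ],
  "twist": [
    [-5.8,-10.1,-0.9],
    [-5.8,-10.1,-0.9],
    [-5.8,-10.1,-0.9],
    [-5.8,-10.1,-0.9],
    [-5.8,-10.1,-0.9],
    [-5.8,-10.1,-0.9],
    [-5.8,-10.1,-0.9],
    [-5.8,-10.1,-0.9]
  ],
  "jaw": [1,1,1,1,1,1,1,1]
}}

```text
time: 13.82
tcp_pos: [0.553, 0.0276, 0.1299]
ee_rot: [0.163, 0.721, 0.657, 0.15]
ft_force: [-0.2, 0.6, -1.0]
finger_gap: 0.0109
```

Run:
```python
from h import *
s=bot.state();print(s["ft_force"],s["wrist_torque"],s["joint_pos"].round(2))
go(*tcp_for(.02));go(*tcp_for(.0))
f=bot.grab_frame("wrist");c=cam(f,s);np.save("w7.npy",dict(f=f,s=s),allow_pickle=True)
R=Rq(s["ee_rot"]);im=cv2.resize(f["img"][100:292,128:384],(800,600),interpolation=cv2.INTER_CUBIC)
mk=lambda X,col:cv2.circle(im,tuple(int(round(t)) for t in (proj(*c,X)-[127.5,99.5])*3.125),3,col,-1)
for i in(-1,1):
  for j in(-1,1):
    mk(PS(ST,j*.052,i*.045,0),(255,0,0));
    for z in (.0077,.0137): mk(s["tcp_pos"]+R.apply([i*.029,j*.042,z]),(0,255,0))
save("w7.png",im)
```

```text
[-0.24436997  0.61144503 -0.96588362] [0.06638332 0.55302793 0.02906472] [ 0.09 -0.36 -0.5   0.99 -0.08  0.16]
shift cm [ 0.1  -0.16 -0.07] twist [-0.33 -0.19  0.02]
shift cm [ 0.1  -0.14  1.93] twist [-0.33 -0.19  0.02]
```

View pics/w7.png

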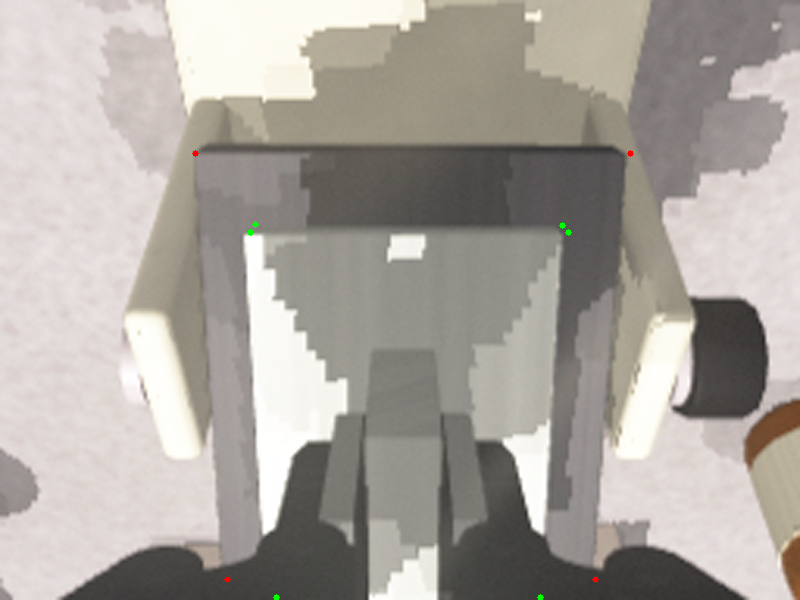

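Model corners match the picture: the low plate edge is right, and the slide sits ~1.5 mm to the left of the plate's centre line (403 vs 410). Shift +0.15 in x, −0.15 in y, then come down and feel.

Call:
{"fn": "step_arm", "kwargs": {
  "linear": [
    [0.15,-0.15,0.4],
    [0.15,-0.15,0.8],
    [0.15,-0.15,1.2],
    [0.15,-0.15,1.3],
    [0.15,-0.15,1.3]
  ],
  "twist": [
    [-0.3,-0.2,0],
    [-0.3,-0.2,0],
    [-0.3,-0.2,0],
    [-0.3,-0.2,0],
    [-0.3,-0.2,0]
  ],
  "jaw": [1,1,1,1,1]
}}

```text
time: 14.28
tcp_pos: [0.5571, 0.0284, 0.1151]
ee_rot: [0.165, 0.721, 0.657, 0.15]
ft_force: [-1.7, 0.4, 0.8]
finger_gap: 0.0108
```

```bash
cat > st.py <<'E'
from h import *
s=bot.state();R=Rq(s["ee_rot"]);F=R.inv().apply(s["ft_force"]);T=R.inv().apply(s["wrist_torque"])
print("t",s["time"],"F tool",F.round(2),"T tool",T.round(3),"gap",s["finger_gap"])
P0,R0=tcp_for(0);print("foot h mm, rel tool frame",(R0.inv().apply(s["tcp_pos"]-P0)*1e3).round(2),"rot err deg",np.degrees((R0.inv()*R).as_rotvec()).round(2))
E
python3 st.py
```

```text
t 14.2833 F tool [ 0.2  -1.25 -1.48] T tool [ 0.648  0.12  -0.025] gap 0.01084569088539862
foot h mm, rel tool frame [ 0.21 -1.37 -4.19] rot err deg [ 0.23 -0.02 -0.03]
```

Call:
{"fn": "step_arm", "kwargs": {
  "linear": [
    [0,0.1,0.1],
    [0,0.1,0.2],
    [0,0.1,0.2],
    [0,0.1,0.2]
  ],
  "twist": [
    [0,0,0],
    [0,0,0],
    [0,0,0],
    [0,0,0]
  ],
  "jaw": [1,1,1,1]
}}

```text
time: 14.62
tcp_pos: [0.5588, 0.0283, 0.114]
ee_rot: [0.165, 0.721, 0.656, 0.15]
ft_force: [-4.5, 1.1, 1.8]
finger_gap: 0.0108
```

```bash
python3 st.py
```

```text
t 14.6167 F tool [ 0.7  -3.32 -3.57] T tool [1.054 0.037 0.006] gap 0.01081697685801378
foot h mm, rel tool frame [ 0.19 -0.31 -2.52] rot err deg [ 0.23 -0.02 -0.03]
```

Call:
{"fn": "step_arm", "kwargs": {
  "linear": [
    [0,0,0.1],
    [0,0,0.15],
    [0,0,0.15],
    [0,0,0.15]
  ],
  "twist": [
    [0,0,0],
    [0,0,0],
    [0,0,0],
    [0,0,0]
  ],
  "jaw": [1,1,1,1]
}}

```text
time: 14.95
tcp_pos: [0.5594, 0.0282, 0.1128]
ee_rot: [0.165, 0.721, 0.656, 0.15]
ft_force: [-5.8, 0.9, 4.8]
finger_gap: 0.0115
```

```bash
python3 st.py
```

```text
t 14.95 F tool [ 0.36 -3.21 -6.92] T tool [ 1.169 -0.03   0.003] gap 0.01146331503674902
foot h mm, rel tool frame [ 0.17 -0.26 -1.16] rot err deg [ 0.22 -0.02 -0.03]
```

Call:
{"fn": "step_arm", "kwargs": {
  "linear": [
    [0,-0.04,0.1],
    [0,-0.04,0.2],
    [0,-0.04,0.2],
    [0,-0.04,0.2]
  ],
  "twist": [
    [0,0,0],
    [0,0,0],
    [0,0,0],
    [0,0,0]
  ],
  "jaw": [1,1,1,1]
}}

```text
time: 15.28
tcp_pos: [0.5597, 0.0282, 0.112]
ee_rot: [0.165, 0.721, 0.656, 0.15]
ft_force: [-17.5, 0.7, 15.2]
finger_gap: 0.0107
```

```bash
python3 st.py
```

```text
t 15.2833 F tool [ -0.9   -9.19 -21.27] T tool [ 2.106 -0.244  0.037] gap 0.010670253766697991
foot h mm, rel tool frame [ 0.21 -0.37 -0.29] rot err deg [ 0.18 -0.01 -0.03]
```

Call:
{"fn": "step_arm", "kwargs": {
  "linear": [
    [0,0,0.05],
    [0,0,0.1],
    [0,0,0.1],
    [0,0,0.1]
  ],
  "twist": [
    [0,0,0],
    [0,0,0],
    [0,0,0],
    [0,0,0]
  ],
  "jaw": [1,1,1,1]
}}

```text
time: 15.62
tcp_pos: [0.5597, 0.0282, 0.1118]
ee_rot: [0.165, 0.721, 0.657, 0.15]
ft_force: [-28.3, 1.0, 22.5]
finger_gap: 0.011
```

```bash
python3 st.py
```

```text
t 15.6167 F tool [ -1.63 -15.72 -32.52] T tool [ 2.973 -0.412 -0.014] gap 0.01099573581826815
foot h mm, rel tool frame [ 0.2  -0.46 -0.08] rot err deg [ 0.19 -0.01 -0.04]
```

Firm contact on the plate (force climbs steeply with almost no travel). There's a lateral preload; relieve it and ease the push.

Call:
{"fn": "step_arm", "kwargs": {
  "linear": [
    [0,-0.1,0],
    [0,-0.1,0],
    [0,-0.1,0]
  ],
  "twist": [
    [0,0,0],
    [0,0,0],
    [0,0,0]
  ],
  "jaw": [1,1,1]
}}

```text
time: 15.87
tcp_pos: [0.5597, 0.0282, 0.1117]
ee_rot: [0.165, 0.721, 0.656, 0.15]
ft_force: [-21.3, 0.5, 19.3]
finger_gap: 0.0109
```

```bash
python3 st.py
```

```text
t 15.8667 F tool [ -1.51 -10.7  -26.59] T tool [ 1.994 -0.414 -0.049] gap 0.010908982302220233
foot h mm, rel tool frame [ 0.22 -0.52 -0.06] rot err deg [ 0.08 -0.01 -0.02]
```

Call:
{"fn": "step_arm", "kwargs": {
  "linear": [
    [0,-0.05,-0.08],
    [0,-0.05,-0.08],
    [0,-0.05,-0.08]
  ],
  "twist": [
    [0,0,0],
    [0,0,0],
    [0,0,0]
  ],
  "jaw": [1,1,1]
}}

```text
time: 16.12
tcp_pos: [0.5597, 0.0282, 0.1119]
ee_rot: [0.166, 0.721, 0.656, 0.151]
ft_force: [-8.0, 0.2, 12.0]
finger_gap: 0.011
```

```bash
python3 st.py
```

```text
t 16.1167 F tool [ -0.6   -1.97 -14.26] T tool [ 0.748 -0.282  0.02 ] gap 0.011005846633462282
foot h mm, rel tool frame [ 0.22 -0.43 -0.27] rot err deg [ 0.02 -0.02 -0.01]
```

Call:
{"fn": "step_arm", "kwargs": {
  "linear": [
    [0,-0.01,0.06],
    [0,-0.01,0.06],
    [0,-0.01,0.06]
  ],
  "twist": [
    [0,0,0],
    [0,0,0],
    [0,0,0]
  ],
  "jaw": [1,1,1]
}}

```text
time: 16.37
tcp_pos: [0.5597, 0.0282, 0.1118]
ee_rot: [0.166, 0.721, 0.656, 0.151]
ft_force: [-14.2, 0.8, 15.5]
finger_gap: 0.0111
```

```bash
python3 st.py
```

```text
t 16.3667 F tool [ -0.57  -5.98 -20.14] T tool [ 1.215 -0.377  0.034] gap 0.011119369799717472
foot h mm, rel tool frame [ 0.21 -0.5  -0.12] rot err deg [ 0.02 -0.01 -0.02]
```

Call:
{"fn": "step_arm", "kwargs": {
  "linear": [
    [0,0,0],
    [0,0,0],
    [0,0,0]
  ],
  "twist": [
    [1,0,0],
    [1,0,0],
    [1,0,0]
  ],
  "jaw": [1,1,1]
}}

```text
time: 16.62
tcp_pos: [0.5596, 0.0282, 0.1123]
ee_rot: [0.159, 0.722, 0.657, 0.145]
ft_force: [-20.4, 0.1, 21.4]
finger_gap: 0.011
```

```bash
python3 st.py
```

```text
t 16.6167 F tool [ -1.82  -9.43 -28.01] T tool [ 1.626 -0.483  0.004] gap 0.011014370050836693
foot h mm, rel tool frame [ 0.24 -0.38 -0.61] rot err deg [ 1.03 -0.01 -0.02]
```

Call:
{"fn": "step_arm", "kwargs": {
  "linear": [
    [0,0,0],
    [0,0,0],
    [0,0,0]
  ],
  "twist": [
    [-2,0,0],
    [-2,0,0],
    [-2,0,0]
  ],
  "jaw": [1,1,1]
}}

```text
time: 16.87
tcp_pos: [0.5599, 0.0283, 0.1116]
ee_rot: [0.172, 0.719, 0.655, 0.157]
ft_force: [-6.6, 0.4, 11.4]
finger_gap: 0.0109
```

```bash
python3 st.py
```

```text
t 16.8667 F tool [ -0.2   -0.74 -13.16] T tool [ 0.758 -0.168 -0.021] gap 0.010862346279881831
foot h mm, rel tool frame [ 0.29 -0.34  0.1 ] rot err deg [-1.04 -0.   -0.01]
```

Call:
{"fn": "step_arm", "kwargs": {
  "linear": [
    [0,0,0],
    [0,0,0],
    [0,0,0]
  ],
  "twist": [
    [-1,0,0],
    [-1,0,0],
    [-1,0,0]
  ],
  "jaw": [1,1,1]
}}

```text
time: 17.12
tcp_pos: [0.56, 0.0283, 0.1119]
ee_rot: [0.179, 0.717, 0.653, 0.163]
ft_force: [-8.7, -0.4, 13.1]
finger_gap: 0.0113
```

```bash
python3 st.py
```

```text
t 17.1167 F tool [ -1.19  -1.44 -15.65] T tool [ 1.061 -0.241  0.015] gap 0.0113299277752037
foot h mm, rel tool frame [ 0.35 -0.17 -0.13] rot err deg [-2.04  0.   -0.01]
```

Call:
{"fn": "step_arm", "kwargs": {
  "linear": [
    [0,0,0],
    [0,0,0],
    [0,0,0]
  ],
  "twist": [
    [-1,0,0],
    [-1,0,0],
    [-1,0,0]
  ],
  "jaw": [1,1,1]
}}

```text
time: 17.37
tcp_pos: [0.5602, 0.0283, 0.1121]
ee_rot: [0.185, 0.716, 0.652, 0.169]
ft_force: [-7.6, 0.6, 13.3]
finger_gap: 0.0113
```

```bash
python3 st.py
python3 - <<'E'
from h import *
s=bot.state();f=bot.grab_frame("wrist");np.save("w8.npy",dict(f=f,s=s),allow_pickle=True)
save("w8.png",cv2.resize(f["img"][100:292,128:384],(800,600),interpolation=cv2.INTER_CUBIC))
E
```

```text
t 17.3667 F tool [ -0.12  -0.23 -15.32] T tool [ 0.796 -0.205 -0.014] gap 0.011274892989817525
foot h mm, rel tool frame [ 0.31  0.12 -0.21] rot err deg [-3.07 -0.   -0.01]
```

The rocking test shows the top edge bearing at 0/+1° and the low edge at −2/−3°: flush lies around −1°. Add a centre-of-pressure estimate and home in.

Add to st.py:
```python
N=-(F[2]-.74);cop=(T[0]-.44+.17*F[1])/-N
print("N",N.round(1),"CoP y mm",(cop*1e3).round(1),"extra force",(N-10.8).round(1),"at y mm",((cop*N*1e3+100)/(N-10.8)).round(0), "x mm",(((-(T[1]-.06)+.17*(F[0]))/-N)*1e3).round(1))
```

```text
(no output)
```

Call:
{"fn": "step_arm", "kwargs": {
  "linear": [
    [0,0,0.04],
    [0,0,0.04],
    [0,0,0.04]
  ],
  "twist": [
    [1,0,0],
    [1,0,0],
    [1,0,0]
  ],
  "jaw": [1,1,1]
}}

```text
time: 17.67
tcp_pos: [0.5606, 0.0282, 0.1117]
ee_rot: [0.179, 0.717, 0.653, 0.163]
ft_force: [-8.0, -0.2, 13.1]
finger_gap: 0.0111
```

```bash
python3 st.py
```

```text
t 17.6667 F tool [ -0.95  -0.88 -15.26] T tool [ 0.664 -0.262  0.013] gap 0.011094867362163148
foot h mm, rel tool frame [0.34 0.29 0.33] rot err deg [-2.04 -0.   -0.01]
N 16.0 CoP y mm -4.6 extra force 5.2 at y mm 5.0 x mm -10.1
```

Call:
{"fn": "step_arm", "kwargs": {
  "linear": [
    [0,0,0],
    [0,0,0],
    [0,0,0]
  ],
  "twist": [
    [0.5,0,0],
    [0.5,0,0],
    [0.5,0,0]
  ],
  "jaw": [1,1,1]
}}

```text
time: 17.92
tcp_pos: [0.5605, 0.0283, 0.1118]
ee_rot: [0.176, 0.718, 0.654, 0.16]
ft_force: [-9.6, 0.2, 14.3]
finger_gap: 0.0105
```

```bash
python3 st.py
```

```text
t 17.9167 F tool [ -0.7   -1.91 -17.09] T tool [ 0.601 -0.204  0.046] gap 0.010454382551726597
foot h mm, rel tool frame [0.35 0.25 0.19] rot err deg [-1.54  0.   -0.01]
N 17.8 CoP y mm 9.2 extra force 7.0 at y mm 38.0 x mm -8.1
```

Call:
{"fn": "step_arm", "kwargs": {
  "linear": [
    [0,0,0],
    [0,0,0],
    [0,0,0]
  ],
  "twist": [
    [0.5,0,0],
    [0.5,0,0],
    [0.5,0,0]
  ],
  "jaw": [1,1,1]
}}

```text
time: 18.17
tcp_pos: [0.5604, 0.0282, 0.112]
ee_rot: [0.172, 0.719, 0.655, 0.157]
ft_force: [-12.8, -0.5, 16.7]
finger_gap: 0.011
```

```bash
python3 st.py
```

```text
t 18.1667 F tool [ -1.68  -3.71 -20.63] T tool [ 0.798 -0.255  0.044] gap 0.010953643517236792
foot h mm, rel tool frame [ 0.31  0.29 -0.02] rot err deg [-1.05 -0.   -0.01]
N 21.4 CoP y mm 12.7 extra force 10.6 at y mm 35.0 x mm -1.4
```

Flush near −2° (deepest travel, pressure centred); the slide has evidently turned a touch in the grip. Go there and push slightly more.

Call:
{"fn": "step_arm", "kwargs": {
  "linear": [
    [0,0,0],
    [0,0,0.03],
    [0,0,0.05],
    [0,0,0.05]
  ],
  "twist": [
    [-0.9,0,0],
    [-0.9,0,0],
    [-0.9,0,0],
    [-0.9,0,0]
  ],
  "jaw": [1,1,1,1]
}}

```text
time: 18.5
tcp_pos: [0.5605, 0.0282, 0.1116]
ee_rot: [0.178, 0.718, 0.653, 0.162]
ft_force: [-13.2, -0.0, 17.9]
finger_gap: 0.011
```

```bash
python3 st.py
python3 - <<'E'
from h import *
s=bot.state();f=bot.grab_frame("wrist");c=cam(f,s);np.save("w9.npy",dict(f=f,s=s),allow_pickle=True)
im=cv2.resize(f["img"][100:292,128:384],(800,600),interpolation=cv2.INTER_CUBIC)
mk=lambda X,col:cv2.circle(im,tuple(int(round(t)) for t in (proj(*c,X)-[127.5,99.5])*3.125),3,col,-1)
for i in(-1,1):
  for j in(-1,1):
    mk(PS(ST,j*.052,i*.045,0),(255,0,0));mk(PS(ST,j*.042,i*.029,0),(0,0,255));mk(PS(ST,j*.042,i*.029,.006),(0,255,0))
save("w9.png",im)
E
```

```text
t 18.5 F tool [ -1.28  -3.27 -21.99] T tool [ 1.139 -0.314 -0.023] gap 0.010978330057484826
foot h mm, rel tool frame [0.34 0.21 0.38] rot err deg [-1.96  0.   -0.01]
N 22.7 CoP y mm -6.3 extra force 11.9 at y mm -4.0 x mm -6.8
```

View pics/w9.png

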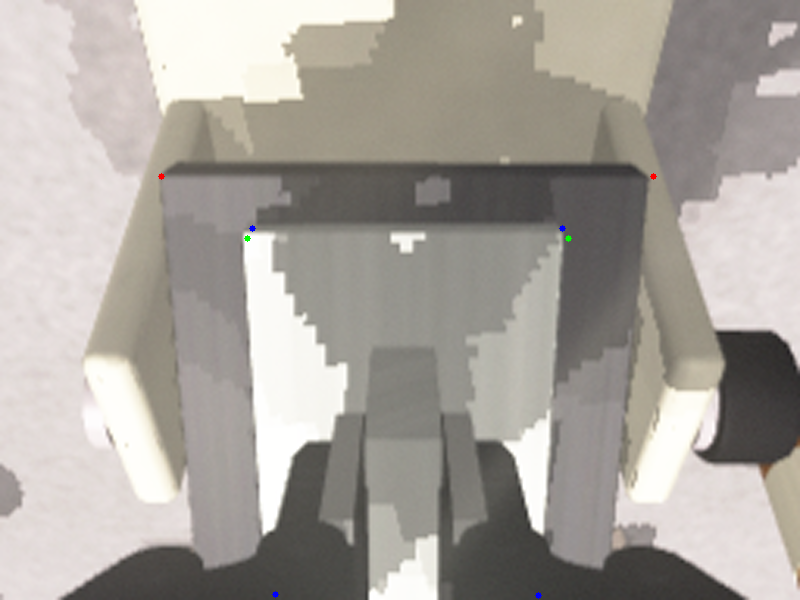

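Slide is centred (slide mid column 403 vs plate 405; low edge on the model line). Pressure sits in the middle with 22.7 N, about 12 N above what the pins need. Let it settle, recheck, hand in.

Call:
{"fn": "step_arm", "kwargs": {
  "linear": [
    [0,0,0],
    [0,0,0],
    [0,0,0],
    [0,0,0]
  ],
  "twist": [
    [0,0,0],
    [0,0,0],
    [0,0,0],
    [0,0,0]
  ],
  "jaw": [1,1,1,1]
}}

```text
time: 18.88
tcp_pos: [0.5605, 0.0282, 0.1116]
ee_rot: [0.178, 0.718, 0.653, 0.162]
ft_force: [-13.4, 0.4, 16.4]
finger_gap: 0.0108
```

```bash
python3 st.py
python3 - <<'E'
from h import *
f=bot.grab_frame("side");o=np.load("side.npy",allow_pickle=True).item()
save("side1.png",np.vstack([np.hstack([cv2.resize(x["img"][130:330,150:360],(400,380)) for x in(o,f)])]))
E
```

```text
t 18.8833 F tool [ -0.81  -4.14 -20.75] T tool [ 1.167 -0.263 -0.02 ] gap 0.010779067540247267
foot h mm, rel tool frame [0.32 0.23 0.37] rot err deg [-1.95 -0.   -0.01]
N 21.5 CoP y mm -1.1 extra force 10.7 at y mm 7.0 x mm -8.6
```

View pics/side1.png

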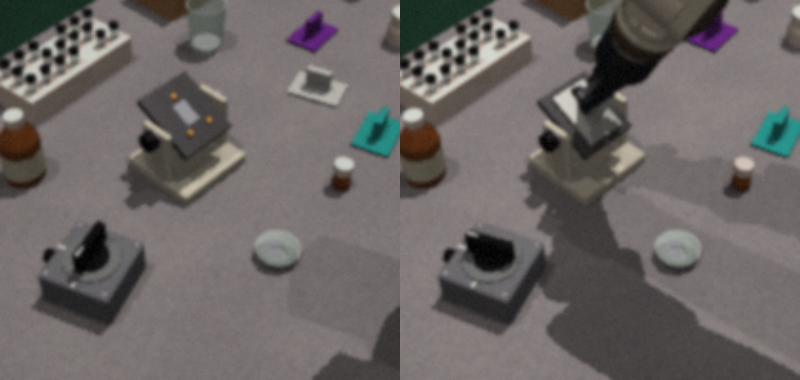

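Before/after side view: the handle at (490,250) is turned a quarter, the slide lies on the stage plate at (585,105), and the dish, vial, reagent, beaker and decoys are where they were.

```bash
python3 -c "
from workcell import bot
print(bot.sign_off(), bot.state()['time'])"
```

```text
the job is handed in; nothing more can be done
the job is handed in; nothing more can be done
```

I turned the isolator handle a quarter turn clockwise to its stop. I then took the bare slide by its rib and held it against the reading stage plate, and handed in while still pressing. The clock stood at about 19 s of the 59 s allowed.

**Handle:** The wrist torque rose from 0.16 to 1.9 N m at the end of the turn, so it reached the stop. Pictures taken after the release show it turned a quarter. I did not check a lit lamp separately.

**Slope:** All the cameras together gave 25.9°, within about 0.6°. Rocking the slide against the plate put flush roughly 1° steeper. During the rocking the slide turned about 1° in the grip, so the gripper ended about 2° off the 25.9° line with the slide flush.

**Hold at hand-in:**
- The push was about 21 N, roughly 11 N more than the three pins need to be pressed right in.
- The pressure was centred along the slope to within about 7 mm. Across the slope it was a few mm off, depending on an uncertain sensor zero.
- In the last wrist picture the slide was centred on the plate to about 1 mm.

**Not seen directly:** The pins are hidden under the slide, so "pressed right in" rests on the force, the travel and the pressure balance. While finding contact, the push briefly reached about 33 N and dragged about 16 N sideways; I then eased it off.

The last side picture showed the dish, vial, reagent and beaker where they stood. The jar and the pipette were outside that crop.

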